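# Set the press's depth stop with the setting block

### The job

Set the depth stop of the hand press: slide the setting block along the plate until it is under the stop screw, fetch the largest tee key from the stand, put it on the screw's square head and turn the screw down until its rubber tip just presses on the block, then draw the block back out from under it by its paddle so that it drags, until it is well clear of the screw. Keep the block flat on the plate, turn the screw only with the key, leave the block resting on the plate and the key standing on the screw, and do not disturb the other keys, fittings and tools.

Things in the scene. Friction and masses are not known exactly. Their poses are not given: they have to be found in the camera images.
- press: Fixed hand press; origin on the bench below the stop screw's axis, +y to its column. Bed: flat plate 240 (x) by 12 mm, y -245 to +285. Column and head (to 255 mm high) begin at y = +100; a lever sticks out to +x. A crosshead bar 50 mm wide, 75 to 103 mm over the bench, reaches to y = -30; the upright stop screw goes through it at x = y = 0. The plate under it is free up to y = +95 (then a nest).
- plate_spot (a point): Point on the plate's top (12 mm over the bench) exactly below the stop screw, axes as press. Does not move.
- screw: The stop screw: upright 20 mm rod with a black rubber tip below; above the crosshead a round collar (40 mm diameter, 8 mm thick) and on it a square head of 18 mm side, 22 mm high (top 3 mm narrowed to 14.5 mm). Moves only as screw_turn says; its frame turns with it, its origin is of no use.
- screw_turn (a joint): Turn of the stop screw in rad, 0 to 5.7, growing as it is turned clockwise seen from above, which lowers it by 10 mm per full turn (1.59 mm per rad). It turns stiffly (0.06 Nm) and stays where it is left. It starts 0 to 1.9 rad, which leaves 5.5 to 2.5 mm free above the setting block's top.
- screw_head (a point): Centre of the collar's top face, at the foot of the square head, on the screw's axis; it turns and sinks with the screw. Its x and y axes are normal to the faces of the square. z up, 121 mm over the bench at screw_turn = 0.
- screw_tip (a point): Centre of the lower face of the rubber tip (18 mm diameter) as when not squeezed; moves with the screw: 45.5 mm over the plate at screw_turn = 0. The stop is rightly set when this point is 0.3 to 2.3 mm lower than the block's height of 40 mm over the plate (aim at 1 to 1.3 mm).
- bumper: The rubber tip of the screw, 18 mm diameter; origin at the centre of its lower face. It yields upwards by 1 mm per 4 N (at most 4.5 mm) and springs back.
- setter: The setting block with its handle, loose, 0.55 kg, on the plate. Ground steel block 44 (x) by 70 (y) by 40 mm high; origin at the centre of the block's underside, z up. From its -y face a flat handle bar (18 mm wide, 10 mm thick, its top 14 mm over the plate) runs to an upright black paddle.
- block_top (a point): Centre of the setting block's top face, 40 mm over its underside; axes of the block (y away from the paddle).
- paddle (a point): Grip point of the setting block's paddle, 150 mm from the block's centre along its -y, 44 mm over the underside. The paddle is a plate 40 mm wide (x), 10 mm thick (y), from 4 to 64 mm over the plate; pinch it across its thickness (along y) from above, or push on it. The handle bar joins it low down on its +y side.
- stand: Fixed key stand, a block 225 (x) by 64 (y) by 35 mm high, origin under its centre. Three square pockets of 37 mm, 27 mm deep, 75 mm apart along x, each with a steel tee key standing in it, in any order.
- key_hub (a point): Centre of the grip boss of the largest tee key (130 mm cross bar, 31 mm square foot, 0.4 kg), 95 mm over its lower end; z up. The boss is 18 (x) by 24 (y) by 30 mm high, its top 110 mm over the lower end; the round cross bar, 12 mm thick, runs through it along y: pinch the boss across x from above.
- key_foot (a point): Centre of the lower rim of the largest tee key. The foot is 31 mm square outside with a square socket 20 mm wide, 26 mm deep, its faces normal to the key's x and y, so it fits the 18 mm square head in four ways. Fully on, its rim rests on the screw's collar, this point on screw_head.
- key_mid: Another tee key in the stand (cross bar 96 mm, foot 23 mm), too small for the screw; origin at the centre of its lower end. Leave alone.
- key_small: The smallest tee key in the stand (cross bar 70 mm, foot 17 mm); origin at the centre of its lower end. Leave alone.
- valve_a: Bright steel valve body standing on the plate on its +x side, 40 mm diameter, 60 mm high, origin under its centre. Leave alone.
- valve_b: The like valve body standing on the plate on its -x side. Leave alone.
- regulator_a: Regulator with white knob and gauge, about 90 by 90 mm, 104 mm high, standing on the bench; origin under its body. Leave alone.
- regulator_b: The like regulator, on the bench near the robot. Leave alone.
- ring_tray: Clear tray of sealing rings, 110 by 75 by 24 mm, on the bench near the robot; origin under its centre. Leave alone.
- cap: Small red cup, 52 mm diameter, 30 mm high; origin under its centre. Leave alone.
- brush: Small brush lying on the bench beside the stand, 160 mm long. Leave alone.
Not all that is in view belongs to the job. What is shaped like the part that bears key_hub but red is not meant.

How it is judged:
By the outcome, as a careful person would: the job done as asked, in the order asked, and still so for the second after the job is handed in, with the robot touching nothing.
It also fails if it takes over 72 s, if anything falls off the work surface, if the arm or the gripper's body presses on something with over 40 N, if the wrist force passes 120 N, or if a joint passes its speed limit or range.

### The arm

A 6-joint arm with a two-finger parallel gripper is mounted at the origin on the work surface. World frame = base frame: x ahead of the robot, y to its left, z up, the work surface at z = 0. Lengths are in m, angles in rad, forces in N, time in s.
With the tool pointing down it reaches from about 0.35 to 0.775 m from the base axis. Payload 5.5 kg.
Tool frame: the origin (TCP) lies midway between the tips of the shut fingers; the grasp point (between the pads) lies grip_point_offset behind it (grip_point_offset is the distance from the TCP to the grasp point, in m); z points along the fingers, y is the direction in which the jaws open and shut (so a half turn about z gives the same grasp; the last joint's range is limited). The gripper opens to 85 mm and grips with 20 to 120 N. Pads are 22 mm wide; open, the fingers measure 114 mm over their backs; the gripper's body (76 mm by 85 mm) begins 54 mm behind the grasp point. The pads swing forward as they close: fully open they stand 13 mm farther back than shut.
Start: joints at [-1.268, 0.313, 0.046, 1.304, 0, 1.431], TCP at [0.246, -0.52, 0.231] pointing down, gripper open.
Joint ranges: [-2.76, 2.76], [-0.86, 1.69], [-1.03, 1.26], [-2.2, 2.34], [-1.47, 1.5], [-3.14, 3.14]. Speed limits (rad/s): [2.57, 2.57, 3.14, 3.14, 3.14, 3.14].

### API

Orientations are given as a unit quaternion [w, x, y, z].
In Python, from workcell import * gives the robot as it stands.
- The arm moves only by the tool send_rows, never from a script. Its argument "series" is one flat list of numbers, 7 for each row, row after row: the shift along the tool's x, y, z in cm, then the turn, a rotation vector about the tool's x, y, z in degrees, then the opening, from 0 (shut) to 1 (fully open). A call has 1 to 10 rows; each row is the pose to reach, as a shift and turn from the pose commanded when the call began, along the tool's axes at that moment; what a row does not reach only later rows make up. A row lasts 1/12 s, in which the tool goes at most 41.7 mm and 7.16 degrees, less where a joint would pass 70% of its speed; a pose out of reach is approached as far as the arm can. A call with a gripper value outside its range is refused whole. The fingers move at their own pace and stop on an object; "newtons" is the grip in N (left out, the last holds). Time passes only in rows, so rows that repeat a pose let the fingers close. It gives the time, the measured TCP pose, the force and the opening at its end, in the units of the state.
- get_state(): the state, without advancing time (a new reading comes with each control period).
- read_camera(name): name is "side" or "top" or "wrist"; returns the picture (480x640x3 uint8, blue, green, red); there is no depth.
- camera_info(name): a dict with "K" (3x3 intrinsics, pixels), "D" ([k1, k2, p1, p2, k3] as OpenCV has them; the pictures are not rectified), "xyz" and "attitude" of the camera in the world. Camera axes: x right, y down, z forward; pixel columns grow to the right and rows downward; lengths in m; the calibration is good to about 2 mm. A picture is of the moment at which its call begins: read the wrist's pose just before it. camera_info takes no time and is no camera call; for the wrist camera it gives the pose at the moment of the call.
- hand_in(): hands the job in, once; it reports no verdict.
Trained networks look in the newest picture that a camera, given by its name, has taken for a name from the list of things; names that differ only in an ending like _2 or _b are one class to them, and where a whole thing is asked for, a point or a joint stands for the part that bears it (a point fixed in the world has none). Each returns a list of dicts, best first, with "p" (0 to 1); they miss things now and then, are a little off and sometimes report something else, mostly with a low value. They report only what shows in the picture. A call takes as long as a camera call. They do not tell look-alikes from the thing itself.
- silhouettes(camera, label): "pixels" (480x640 bool, what is visible of it) and "box" ([left, top, width, height] in pixels, round what is visible of it).
The state is a dict: "clock": time; "joint_pos": joint angles; "qvel": joint speeds; "tau": joint torques, N m; "tcp_pos": TCP position; "orientation": TCP orientation; "wrist_force": force on the tool from outside, world axes, zero at the start; "ft_torque": the same for the moment, N m; "finger_gap": finger opening in m.
Only numpy, scipy, OpenCV 4.12 (cv2) and the standard library are available. Lean on these libraries where they do the work, as an engineer would, in place of code of your own. Each camera call takes 0.05 s, during which the arm holds its last target. There are 200 camera calls.

## Working session

There is one attempt and no reset: what is moved stays moved. The work goes in short steps, Python scripts to look and compute and a tool call to move; the robot and the scene stay as the last step left them, time stands still between calls to the robot, and variables do not carry over. Pictures are saved under pics/ and viewed, about 8 in all and at most 12, crops included, and the job is handed in when it is done.

Besides the shell and the picture viewer there is one more tool, called after "Call:" as name(argument=value, ...), one argument or row to a line, values as JSON. send_rows: Moves the arm, as the interface text tells. Its arguments: {"type":"object","properties":{"series":{"type":"array"},"newtons":{"type":"number"}},"required":["series"]}

```bash
mkdir -p pics; ls
cat > h.py <<'E'
from workcell import *
import numpy as np, cv2
from scipy.spatial.transform import Rotation as R
def rot(q): return R.from_quat([q[1],q[2],q[3],q[0]]).as_matrix()
def cam(n):
    c=camera_info(n); a=np.array(c["attitude"],float)
    M=rot(a) if a.size==4 else a.reshape(3,3)
    return np.array(c["K"],float),np.array(c["D"],float),np.array(c["xyz"],float),M
def ray(c,uv):
    K,D,t,M=c; p=cv2.undistortPoints(np.array(uv,float).reshape(-1,1,2),K,D).reshape(-1,2)
    d=np.c_[p,np.ones(len(p))]@M.T; return t,d/np.linalg.norm(d,axis=1)[:,None]
def onz(c,uv,z):
    t,d=ray(c,uv); return t+d*((z-t[2])/d[:,2])[:,None]
def proj(c,P):
    K,D,t,M=c; X=(np.array(P,float).reshape(-1,3)-t)@M
    return cv2.projectPoints(X,np.zeros(3),np.zeros(3),K,D)[0].reshape(-1,2)
def tri(cs,uvs):
    A=np.zeros((3,3));b=np.zeros(3)
    for c,uv in zip(cs,uvs):
        t,d=ray(c,uv);d=d[0];Q=np.eye(3)-np.outer(d,d);A+=Q;b+=Q@t
    return np.linalg.solve(A,b)
E
python3 - <<'E'
from h import *
for n in ["top","side","wrist"]:
    im=read_camera(n); cv2.imwrite(f"pics/{n}0.png",im)
    c=camera_info(n); print(n,c)
    for l in ["setter","key_hub","key_mid","key_small","screw","stand","paddle","bumper","press","valve_a","regulator_a","cap","ring_tray","brush"]:
        if n=="wrist" : break
        print(l,[(round(float(d["p"]),2),d["box"],np.argwhere(d["pixels"]).mean(0)[::-1].round(1).tolist()) for d in silhouettes(n,l)[:3]])
s=get_state();print({k:s[k] for k in s})
E
```

```text
pics
top {'K': array([[436.61392684,   0.        , 324.55334504],
       [  0.        , 436.61392684, 239.64751817],
       [  0.        ,   0.        ,   1.        ]]), 'D': array([0.03379913, 0.        , 0.        , 0.        , 0.        ]), 'xyz': array([ 0.35487215, -0.06204614,  1.14430009]), 'attitude': array([ 0.05026728, -0.69768466,  0.71159859, -0.06585412])}
setter [(0.64, [255.1, 220.0, 73.4, 23.0], [284.7, 232.1])]
key_hub [(0.8, [299.6, 139.3, 43.3, 35.8], [321.7, 159.1]), (0.68, [396.8, 335.4, 40.7, 34.8], [414.5, 351.1]), (0.66, [396.2, 207.5, 47.8, 19.3], [415.8, 215.4])]
key_mid [(0.8, [399.1, 239.0, 42.9, 13.0], [417.6, 244.9]), (0.55, [202.9, 217.6, 15.8, 15.3], [210.7, 224.1]), (0.18, [442.9, 196.9, 21.2, 15.4], [453.4, 204.1])]
key_small [(0.78, [410.0, 270.7, 28.8, 8.8], [423.4, 274.1]), (0.67, [394.2, 207.7, 49.2, 20.0], [415.6, 215.6])]
screw [(0.54, [204.2, 211.4, 12.3, 18.4], [210.3, 223.8])]
stand [(0.74, [395.0, 201.9, 36.7, 91.4], [412.4, 252.1])]
paddle [(0.7, [202.2, 215.8, 16.8, 15.6], [211.0, 224.0])]
bumper [(0.18, [396.1, 203.1, 36.9, 89.9], [412.1
[... 2567 characters left out ...]
1385, -0.08077422])}
{'clock': 1.55, 'joint_pos': array([-1.26760643e+00,  3.13204151e-01,  4.60941020e-02,  1.30364880e+00,
        1.45458305e-06,  1.43119456e+00]), 'qvel': array([ 0.00117719, -0.00013406,  0.00185622, -0.00021548,  0.00059557,
       -0.00106242]), 'tau': array([-1.30003034e-03, -4.80458164e+01,  2.98808938e+01,  2.75343773e-04,
       -2.83657546e-04, -8.90497319e-06]), 'tcp_pos': array([ 0.24636234, -0.51956684,  0.2313184 ]), 'orientation': array([1.86175095e-05, 9.75591887e-01, 2.19591596e-01, 2.25593806e-06]), 'wrist_force': array([ 0.37443844, -0.33055643, -0.2845792 ]), 'ft_torque': array([-0.00813677, -0.00181177, -0.00205648]), 'finger_gap': 0.08533044355364706}
```

Run:
```python
import cv2,numpy as np
t=cv2.imread("pics/top0.png");s=cv2.imread("pics/side0.png")
a=cv2.resize(t[120:370,60:480],(800,476),interpolation=cv2.INTER_CUBIC)
b=cv2.resize(s[130:440,170:470],(620,600)[::1],interpolation=cv2.INTER_CUBIC)
cv2.imwrite("pics/tc.png",a);cv2.imwrite("pics/sc.png",b)
```

```text
(no output)
```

View pics/tc.png

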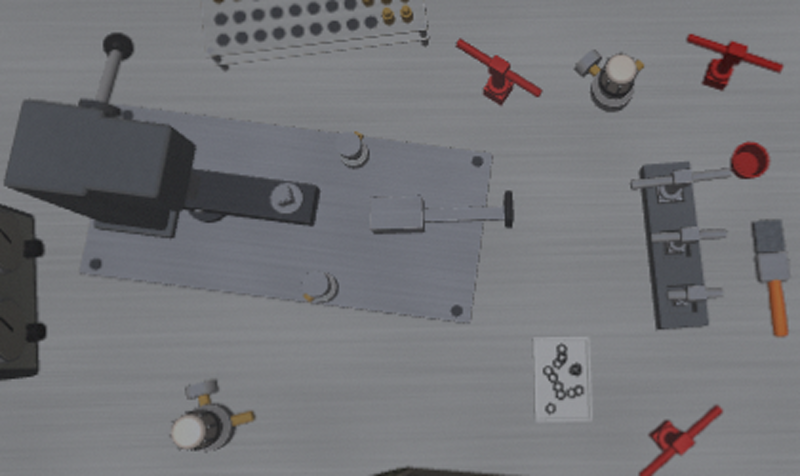

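View pics/sc.png

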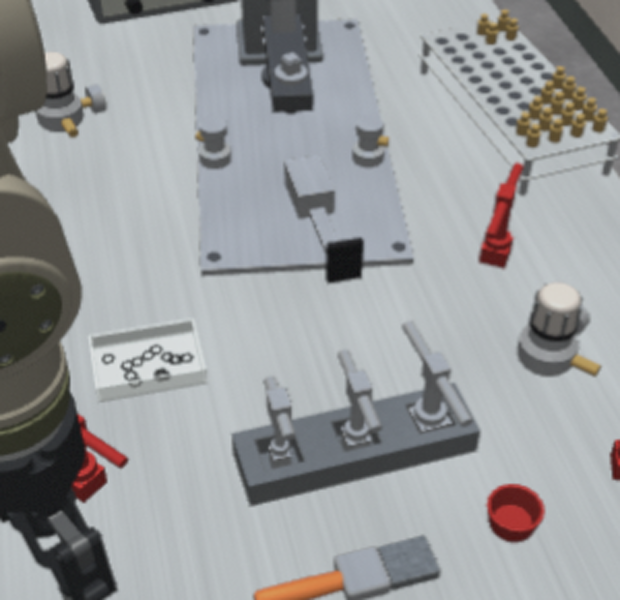

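Run:
```python
from h import *
from scipy.optimize import least_squares
import workcell; print([k for k in dir(workcell) if k[0]!='_'])
print("go",globals().get("grip_point_offset"))
T,S=cam("top"),cam("side")
ct=np.array([(492,153),(470,322),(80,272),(123,105)])/[1.905,1.904]+[60,120]
cs=np.array([(411,262),(203,270),(195,23),(382,18)])/[2.067,1.935]+[170,130]
ims=[cv2.imread("pics/top0.png",0),cv2.imread("pics/side0.png",0)]
body=np.array([(.12,-.245,0),(-.12,-.245,0),(-.12,.285,0),(.12,.285,0)])
def f(p,r=False):
    c,s=np.cos(p[2]),np.sin(p[2]);P=body@np.array([[c,s,0],[-s,c,0],[0,0,1]])+[p[0],p[1],.012]
    a=(proj(T,P)-ct)[[0,1,2]];b=(proj(S,P)-cs)
    return (a,b) if r else np.r_[a.ravel(),b.ravel()]
r=least_squares(f,[.39,.2,0],loss="soft_l1");print("press",r.x,[v.round(1).tolist() for v in f(r.x,1)])
p=r.x
for n,a,b in [("screwhead",(209.6,223.4),(310.1,161)),("key",(413,216),(411.8,232))]:
    print(n,tri([T,S],[a,b]))
C=lambda x,y:np.array([x/1.905+60,y/1.904+120])
print("paddle top z.076",onz(T,[C(509,209)],.070),"blocktop",onz(T,[C(397,214)],.052))
print("boss@.103",onz(T,[C(672,183),C(677,236),C(694,292)],.11))
print("bar ends",onz(T,[C(632,186),C(730,172)],.103))
W=cam("wrist");print("wrist dir",W[3][:,2],"x",W[3][:,0])
s=get_state();M=rot(s["orientation"]);print(M.round(3).tolist(), "cam in tool",(M.T@(W[2]-s["tcp_pos"])).round(4), (M.T@W[3]).round(3).tolist())
```

```text
['MotionError', 'camera_info', 'get_state', 'grip_point_offset', 'hand_in', 'read_camera', 'silhouettes']
go 0.0187
press [ 0.57021582  0.18277064 -0.15729409] [[[1.3, -0.5], [0.0, 0.3], [-0.6, -1.4]], [[1.3, -1.3], [-1.9, -0.1], [0.0, 0.9], [-10.5, 0.6]]]
screwhead [0.56614257 0.1811864  0.13810462]
key [ 0.59165757 -0.27635978  0.28347923]
paddle top z.076 [[ 0.55784451 -0.09487786  0.07      ]] blocktop [[0.55707783 0.05381851 0.052     ]]
boss@.103 [[ 0.58035649 -0.30237877  0.11      ]
 [ 0.51183515 -0.30497983  0.11      ]
 [ 0.44073153 -0.32224849  0.11      ]]
bar ends [[ 0.57885047 -0.25237797  0.103     ]
 [ 0.59503313 -0.37954003  0.103     ]]
wrist dir [-0.27038257 -0.12862332 -0.95412227] x [ 4.28085852e-01 -9.03737923e-01  5.18613106e-04]
[[0.904, 0.428, 0.0], [0.428, -0.904, -0.0], [-0.0, 0.0, -1.0]] cam in tool [ 0.0769  0.0011 -0.1427] [[-0.0, -0.954, -0.299], [1.0, -0.001, 0.0], [-0.0, -0.299, 0.954]]
```

Call:
send_rows(
  series=[36,-19.5,0,0,0,-70,1,36,-19.5,0,0,0,-70,1,36,-19.5,0,0,0,-70,1,36,-19.5,0,0,0,-70,1,36,-19.5,0,0,0,-70,1,36,-19.5,0,0,0,-70,1,36,-19.5,0,0,0,-70,1,36,-19.5,0,0,0,-70,1,36,-19.5,0,0,0,-70,1,36,-19.5,0,0,0,-70,1],
)

```text
clock: 2.38
tcp_pos: [0.4893, -0.1867, 0.2316]
orientation: [0.0, 0.671, 0.742, 0.0]
wrist_force: [0.1, -0.6, 0.2]
finger_gap: 0.0856
```

```bash
cat >> h.py <<'E'
def need(P,yaw,pr=True):
    """shift (cm) and turn about tool z (deg) to TCP position P, tool yaw (deg) pointing down"""
    s=get_state();M=rot(s["orientation"]);d=M.T@(np.array(P)-s["tcp_pos"])*100
    w=np.radians(yaw);G=np.array([[np.cos(w),np.sin(w),0],[np.sin(w),-np.cos(w),0],[0,0,-1]])
    rv=np.degrees(R.from_matrix(M.T@G).as_rotvec())
    print("shift cm",d.round(2),"turn deg",rv.round(2),"| t",round(s["clock"],2),"tcp",s["tcp_pos"].round(4),"yaw",round(np.degrees(np.arctan2(M[1,0],M[0,0])),2),"q6",round(s["joint_pos"][5],2),"F",s["wrist_force"].round(1),"gap",round(s["finger_gap"],4))
E
python3 -c "
from h import *
need([.5575,-.095,.23],180)"
```

```text
shift cm [8.44 7.7  0.16] turn deg [ 3.000e-02  4.000e-02 -8.423e+01] | t 2.38 tcp [ 0.4893 -0.1867  0.2316] yaw 95.77 q6 0.95 F [ 0.1 -0.6  0.2] gap 0.0856
```

Call:
send_rows(
  series=[8,7.2,0,0,0,-71,1,8,7.2,0,0,0,-71,1,8,7.2,0,0,0,-71,1,8,7.2,0,0,0,-71,1,8,7.2,0,0,0,-71,1,8,7.2,0,0,0,-71,1,8,7.2,0,0,0,-71,1,8,7.2,0,0,0,-71,1,8,7.2,0,0,0,-71,1,8,7.2,0,0,0,-71,1],
)

```text
clock: 3.22
tcp_pos: [0.5523, -0.1027, 0.2313]
orientation: [0.0, 0.116, 0.993, -0.0]
wrist_force: [0.1, -0.1, 0.8]
finger_gap: 0.0854
```

```bash
python3 -c "
from h import *
need([.5575,-.095,.23],180)"
```

```text
shift cm [-0.33  0.87  0.13] turn deg [-1.000e-02  0.000e+00 -1.327e+01] | t 3.22 tcp [ 0.5523 -0.1027  0.2313] yaw 166.73 q6 -0.1 F [ 0.1 -0.1  0.8] gap 0.0854
```

Call:
send_rows(
  series=[-0.3,0.9,0,0,0,-7,1,-0.3,0.9,0,0,0,-13.3,1,-0.3,0.9,0,0,0,-13.3,1,-0.3,0.9,0,0,0,-13.3,1],
)

```text
clock: 3.55
tcp_pos: [0.5573, -0.0947, 0.2313]
orientation: [-0.0, 0.004, 1.0, -0.0]
wrist_force: [-0.6, 0.1, 0.3]
finger_gap: 0.0854
```

Run:
```python
from h import *
need([.5575,-.095,.23],180)
W=cam("wrist");im=read_camera("wrist");cv2.imwrite("pics/w1.png",im)
for l in ["setter","paddle","valve_a"]:
    print(l,[(round(float(d["p"]),2),np.round(d["box"]).tolist()) for d in silhouettes("wrist",l)[:3]])
np.savez("w1.npz",*W)
```

```text
shift cm [-0.02 -0.03  0.13] turn deg [-0.01 -0.   -0.5 ] | t 3.55 tcp [ 0.5573 -0.0947  0.2313] yaw 179.5 q6 -0.3 F [-0.6  0.1  0.3] gap 0.0854
setter [(0.77, [318.0, 180.0, 213.0, 64.0])]
paddle [(0.71, [317.0, 177.0, 216.0, 70.0])]
valve_a [(0.95, [502.0, 268.0, 68.0, 59.0]), (0.64, [571.0, 74.0, 69.0, 49.0])]
```

View pics/w1.png

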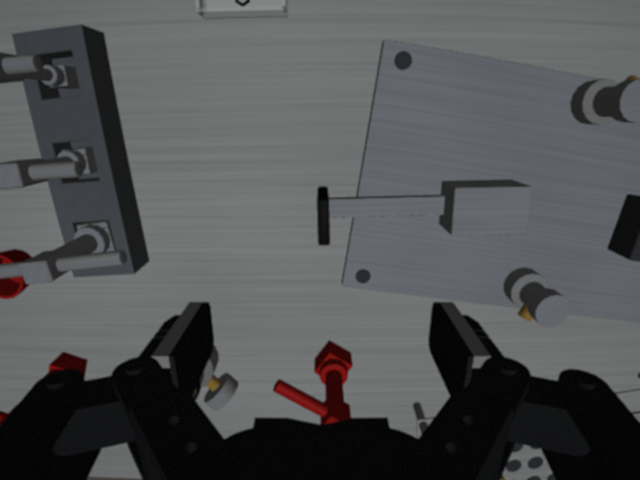

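Run:
```python
from h import *
f=np.load("w1.npz");W=tuple(f[k] for k in f.files)
g=cv2.imread("pics/w1.png",0)
m=(g<50).astype(np.uint8);m[:150]=0;m[260:]=0;m[:,:300]=0;m[:,350:]=0
n,l,st,c=cv2.connectedComponentsWithStats(m);i=1+np.argmax(st[1:,4]);print(st[i],c[i])
q=cv2.goodFeaturesToTrack(g[170:250,430:545],8,.05,8).reshape(-1,2)+[430,170];print(q.round(0).tolist())
q=cv2.cornerSubPix(g,np.array([[452,181],[530,184],[531,234],[450,234]],np.float32),(4,4),(-1,-1),(3,30,.01));print(q.round(1).tolist())
P=onz(W,q,.052);print(P.round(4).tolist(),"centre",P.mean(0).round(4))
x,y,w,h=st[i][:4]
print("paddle top corners",onz(W,[(x,y),(x+w,y),(x,y+h),(x+w,y+h)],.076).round(4).tolist())
k=cv2.cornerSubPix(g,np.array([[383,40],[343,284]],np.float32),(4,4),(-1,-1),(3,30,.01));K=onz(W,k,.012);print("plate corners",k,K.round(4).tolist(),np.linalg.norm(K[0]-K[1]))
e=K[1]-K[0];e/=np.linalg.norm(e);print("yaw press deg",np.degrees(np.arctan2(e[1],e[0])),"origin",K.mean(0)+.245*np.array([-e[1],e[0],0]))
```

```text
[318 187  11  58 607] [322.96869852 215.70016474]
[[450.0, 232.0], [442.0, 194.0], [442.0, 213.0], [443.0, 182.0], [456.0, 189.0], [529.0, 186.0], [439.0, 223.0]]
[[452.29998779296875, 180.39999389648438], [530.2999877929688, 186.1999969482422], [531.0, 234.0], [450.6000061035156, 234.10000610351562]]
[[0.5347, 0.0182, 0.052], [0.5399, 0.0883, 0.052], [0.584, 0.096, 0.052], [0.5834, 0.0212, 0.052]] centre [0.5605 0.0559 0.052 ]
paddle top corners [[0.5353, -0.0977, 0.076], [0.5354, -0.0889, 0.076], [0.5843, -0.0982, 0.076], [0.5844, -0.089, 0.076]]
plate corners [[383.06705   39.231552]
 [341.38306  284.82364 ]] [[0.4159, -0.0396, 0.012], [0.6511, -0.0748, 0.012]] 0.23785871408551562
yaw press deg -8.505156696351882 origin [0.56972663 0.18511014 0.012     ]
```

Call:
send_rows(
  series=[-0.5,0.1,4,0,0,-0.5,1,-0.5,0.1,8,0,0,-0.5,1,-0.5,0.1,12,0,0,-0.5,1,-0.5,0.1,16,0,0,-0.5,1,-0.5,0.1,19.1,0,0,-0.5,1,-0.5,0.1,19.1,0,0,-0.5,1,-0.5,0.1,19.1,0,0,-0.5,0.4,-0.5,0.1,19.1,0,0,-0.5,0.2,-0.5,0.1,19.1,0,0,-0.5,0,-0.5,0.1,19.1,0,0,-0.5,0],
  newtons=30,
)

```text
clock: 4.58
tcp_pos: [0.5644, -0.0944, 0.043]
orientation: [0.002, -0.001, 1.0, -0.001]
wrist_force: [0.7, -0.7, -0.4]
finger_gap: 0.0387
```

Call:
send_rows(
  series=[0,0,0,0,0,0,0,0,0,0,0,0,0,0,0,0,0,0,0,0,0,0,0,0,0,0,0,0],
)

```text
clock: 4.92
tcp_pos: [0.5626, -0.094, 0.0412]
orientation: [0.0, -0.002, 1.0, -0.0]
wrist_force: [-1.5, -1.3, 5.7]
finger_gap: 0.0097
```

Run:
```python
from h import *
need([.57,.033,.04],180)
W=cam("wrist");g=read_camera("wrist");cv2.imwrite("pics/w2.png",g[100:420,200:640]);np.savez("w2.npz",*W)
```

```text
shift cm [-0.78 12.69  0.11] turn deg [-0.03  0.05  0.18] | t 4.92 tcp [ 0.5626 -0.094   0.0412] yaw -179.82 q6 -0.31 F [-1.5 -1.3  5.7] gap 0.0097
```

View pics/w2.png

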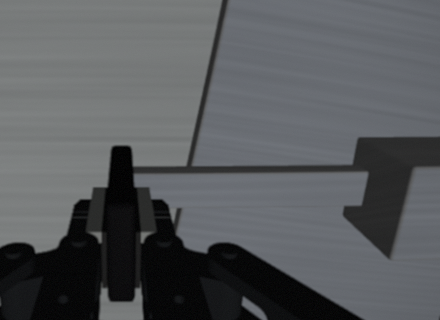

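Call:
send_rows(
  series=[-0.05,0.8,0,0,0,0,0,-0.15,2.2,0,0,0,0,0,-0.25,4,0,0,0,0,0,-0.4,6,0,0,0,0,0,-0.5,8,0,0,0,0,0,-0.6,10,0,0,0,0,0,-0.7,11.6,0,0,0,0,0,-0.8,12.5,0,0,0,0,0,-0.8,12.8,0,0,0,0,0,-0.8,12.8,0,0,0,0,0],
)

```text
clock: 5.8
tcp_pos: [0.5716, 0.0338, 0.0416]
orientation: [0.002, -0.002, 1.0, -0.001]
wrist_force: [0.4, -3.3, 5.5]
finger_gap: 0.0101
```

Run:
```python
from h import *
need([.57,.034,.04],180)
T,S=cam("top"),cam("side")
t=read_camera("top");s=read_camera("side");cv2.imwrite("pics/t2.png",t);cv2.imwrite("pics/s2.png",s)
a=cv2.resize(s[110:300,230:420],(570,570),interpolation=cv2.INTER_CUBIC);cv2.imwrite("pics/s2c.png",a)
print("expected block top corners side", proj(S,[[.57-.022,.184-.035,.052],[.592,.149,.052]]).round(1).tolist(),"spot40",proj(S,[[.57,.184,.052]]))
```

```text
shift cm [0.16 0.02 0.16] turn deg [-0.14  0.19  0.18] | t 5.8 tcp [0.5716 0.0338 0.0416] yaw -179.82 q6 -0.08 F [ 0.4 -3.3  5.5] gap 0.0101
expected block top corners side [[305.6, 197.5], [322.4, 195.1]] spot40 [[310.9219359  188.11535289]]
```

View pics/s2c.png

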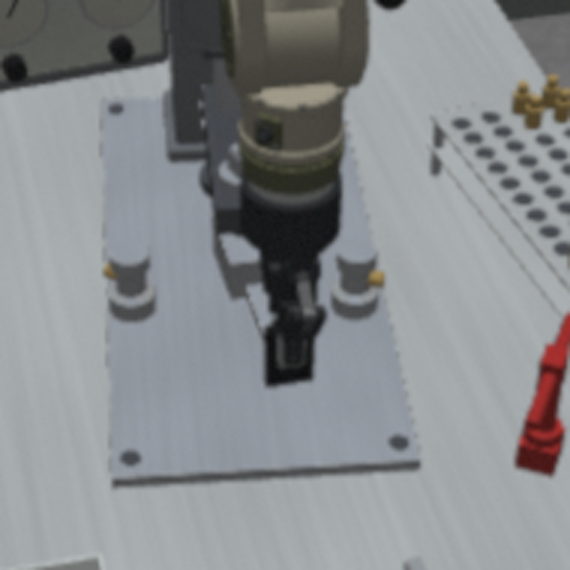

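Call:
send_rows(
  series=[0,0,0,0,0,0,0.5,0,0,0,0,0,0,0.8,0,0,0,0,0,0,1,0,0,-1,0,0,0,1,0,0,-4,0,0,0,1,0,0,-8,0,0,0,1,0,0,-12,0,0,0,1,0,0,-16,0,0,0,1,0,3,-20,0,0,0,1,0,3,-20,0,0,0,1],
)

```text
clock: 6.73
tcp_pos: [0.5722, 0.066, 0.2479]
orientation: [0.005, -0.002, 1.0, 0.0]
wrist_force: [0.7, -0.7, 1.4]
finger_gap: 0.0852
```

Run:
```python
from h import *
need([.57,.034,.04],180)
W=cam("wrist");im=read_camera("wrist");cv2.imwrite("pics/w3.png",im);np.savez("w3.npz",*W)
a=np.hstack([cv2.resize(im[60:360,240:640],(800,600),interpolation=cv2.INTER_CUBIC)]);cv2.imwrite("pics/w3c.png",a)
```

```text
shift cm [ 0.45 -3.22 20.78] turn deg [0.06 0.6  0.21] | t 6.73 tcp [0.5722 0.066  0.2479] yaw -179.79 q6 -0.03 F [ 0.7 -0.7  1.4] gap 0.0852
```

View pics/w3c.png

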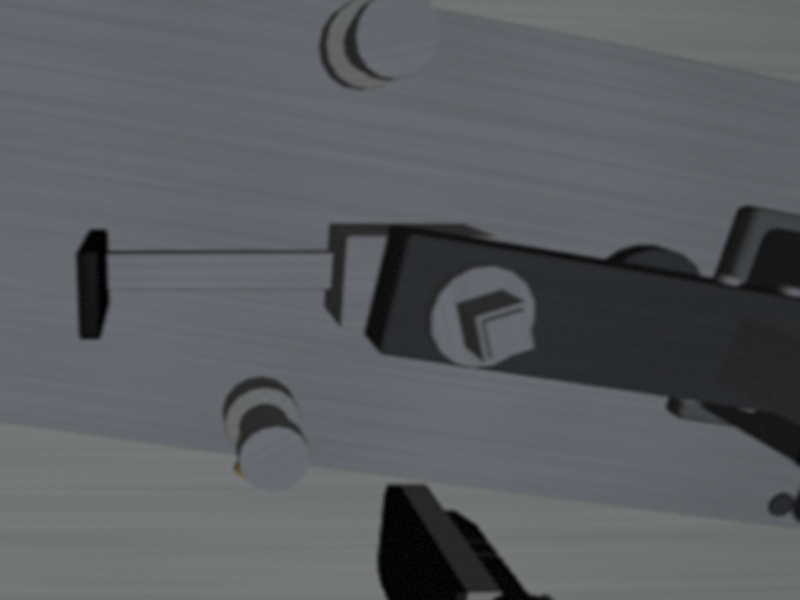

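Call:
send_rows(
  series=[0,3,0,0,0,0,1,0,7,0,0,0,0,1,0,10,0,0,0,0,1,0,11,0,0,0,0,1,0,11,0,0,0,0,1,0,11,0,0,0,0,1],
)

```text
clock: 7.28
tcp_pos: [0.569, 0.174, 0.2392]
orientation: [-0.001, -0.002, 1.0, -0.001]
wrist_force: [-0.8, 0.3, 0.7]
finger_gap: 0.0852
```

Run:
```python
from h import *
need([.57,.184,.24],180)
W=cam("wrist");im=read_camera("wrist");cv2.imwrite("pics/w4.png",im);np.savez("w4.npz",*W)
u,v=proj(W,[[.57,.184,.13]])[0].round().astype(int);print(u,v)
a=cv2.resize(im[v-60:v+60,u-60:u+60],(480,480),interpolation=cv2.INTER_CUBIC)
b=cv2.imread("pics/w3.png")[158:278,422:542];b=cv2.resize(b,(480,480),interpolation=cv2.INTER_CUBIC)[:, 160-160:320+60]
o=cv2.convertScaleAbs(np.hstack([a,b[:,:320]]),alpha=1.5);print(o.shape);cv2.imwrite("pics/w4c.png",o)
```

```text
shift cm [-0.11  1.   -0.08] turn deg [-0.07 -0.11  0.24] | t 7.28 tcp [0.569  0.174  0.2392] yaw -179.76 q6 0.16 F [-0.8  0.3  0.7] gap 0.0852
337 232
(480, 800, 3)
```

View pics/w4c.png

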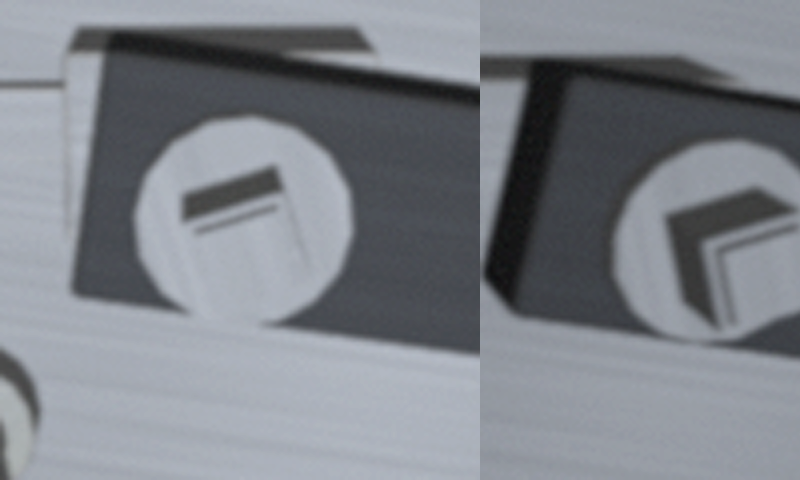

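```bash
cat > fit.py <<'E'
from h import *
from scipy.optimize import least_squares
def load(k): f=np.load(k+".npz");return tuple(f[i] for i in f.files),cv2.GaussianBlur(cv2.imread(f"pics/{k}.png",0),(0,0),.8).astype(np.float32)
v=[load("w3"),load("w4")]
a=np.radians(np.arange(0,360,4))
def circ(c,r): return np.c_[c[0]+r*np.cos(a),c[1]+r*np.sin(a),np.full(len(a),c[2])]
def samp(g,p): return cv2.remap(g,p[:,0].astype(np.float32)[None],p[:,1].astype(np.float32)[None],cv2.INTER_LINEAR)[0]
c=np.array([.569,.184,.1185])
for it in range(4):
    obs=[]
    rs=np.arange(.016,.024,.00025) if it<2 else np.arange(.018,.022,.00025)
    for W,g in v:
        I=np.array([samp(g,proj(W,circ(c,r))) for r in rs]);G=-np.gradient(I,axis=0)
        i=G.argmax(0);ok=(G.max(0)>5)&(i>1)&(i<len(rs)-2)
        obs.append((ok,np.array([proj(W,circ(c,r)) for r in rs])[i,np.arange(len(a))]))
    def res(p):
        return np.concatenate([((proj(W,circ(p,.02))-q)[ok]*np.c_[np.cos(a),np.sin(a)][ok]@np.ones(2)) if 0 else
            (np.linalg.norm(q[ok]-proj(W,[p[:3]]),axis=1)-np.linalg.norm(proj(W,circ(p,.02))[ok]-proj(W,[p[:3]]),axis=1)) for (W,g),(ok,q) in zip(v,obs)])
    r=least_squares(res,c,loss="soft_l1",f_scale=.3);c=r.x;print(c.round(4),[int(o[0].sum()) for o in obs],np.abs(r.fun).mean().round(2))
h=c[2]
def w4(x,y): return (x/4+277,y/4+172)
def w3(x,y): return ((x-480)/4+422,y/4+158)
W=v[1][0]
for n,p,q,dz in [("shoulder",(182,220),(283,192),.019),("base",(182,190),(277,165),0),("top",(197,232),(277,207),.022)]:
    P=onz(W,[w4(*p),w4(*q)],h+dz);d=P[1]-P[0];print(n,"yaw",np.degrees(np.arctan2(d[1],d[0]))%90,"len",np.linalg.norm(d),P.round(4).tolist())
W=v[0][0]
for n,p,q,dz in [("sh3",(703,243),(720,328),.019),("base3",(667,213),(686,302),0)]:
    P=onz(W,[w3(*p),w3(*q)],h+dz);d=P[1]-P[0];print(n,"yaw",np.degrees(np.arctan2(d[1],d[0]))%90,"len",np.linalg.norm(d))
W=v[1][0];print("block -x top edge ends",onz(W,[w4(72,52),w4(370,52)],.052).round(4).tolist(),onz(v[0][0],[(240+347/2,60+236/2)],.052))
E
python3 fit.py
```

```text
[0.57   0.1853 0.1206] [71, 77] 0.48
[0.5699 0.1853 0.1203] [69, 76] 0.48
[0.5699 0.1853 0.1202] [70, 76] 0.46
[0.57   0.1853 0.1202] [70, 76] 0.49
shoulder yaw 16.349089599938807 len 0.01754587577441333 [[0.5639, 0.1741, 0.1392], [0.5589, 0.1909, 0.1392]]
base yaw 15.485489363829359 len 0.01762299993140005 [[0.5638, 0.1742, 0.1202], [0.5591, 0.1911, 0.1202]]
top yaw 18.329571926466883 len 0.013901455936063782 [[0.5651, 0.1766, 0.1422], [0.5607, 0.1898, 0.1422]]
sh3 yaw 18.31023019488226 len 0.016496539536584965
base3 yaw 18.604699642130054 len 0.018366805749141166
block -x top edge ends [[0.5508, 0.15, 0.052], [0.5505, 0.2158, 0.052]] [[0.55105809 0.14899599 0.052     ]]
```

Call:
send_rows(
  series=[-1.2,-40,-1,0,0,-68,1,-1.2,-40,-1,0,0,-68,1,-1.2,-40,-1,0,0,-68,1,-1.2,-40,-1,0,0,-68,1,-1.2,-40,-1,0,0,-68,1,-1.2,-40,-1,0,0,-68,1,-1.2,-40,-1,0,0,-68,1,-1.2,-40,-1,0,0,-68,1,-1.2,-40,-1,0,0,-68,1,-1.2,-40,-1,0,0,-68,1],
)

```text
clock: 8.17
tcp_pos: [0.5811, -0.223, 0.2502]
orientation: [-0.0, -0.56, 0.829, -0.0]
wrist_force: [1.0, 0.3, -0.1]
finger_gap: 0.0857
```

```bash
python3 -c "
from h import *
need([.583,-.315,.25],-83)"
```

```text
shift cm [ 8.46 -3.62  0.02] turn deg [ 2.000e-02 -2.000e-02 -2.893e+01] | t 8.17 tcp [ 0.5811 -0.223   0.2502] yaw -111.93 q6 -1.68 F [ 1.   0.3 -0.1] gap 0.0857
```

Run:
```python
from h import *
W=cam("wrist");im=read_camera("wrist");cv2.imwrite("pics/w5.png",im);np.savez("w5.npz",*W)
```

Call:
send_rows(
  series=[4,-1.5,0,0,0,-7,1,8,-3.3,0,0,0,-14,1,8,-3.3,0,0,0,-21,1,8,-3.3,0,0,0,-27,1,8,-3.3,0,0,0,-27,1,8,-3.3,0,0,0,-27,1,8,-3.3,0,0,0,-27,1],
)

```text
clock: 8.8
tcp_pos: [0.5824, -0.3061, 0.2502]
orientation: [0.0, 0.735, -0.678, -0.0]
wrist_force: [0.5, -0.0, 1.2]
finger_gap: 0.0856
```

Run:
```python
from h import *
need([.583,-.315,.25],-83)
W=cam("wrist");im=read_camera("wrist");cv2.imwrite("pics/w6.png",im);np.savez("w6.npz",*W)
a=cv2.imread("pics/w5.png")
W5=tuple(np.load("w5.npz").values())
c=[proj(w,[[.583,-.315,.11]])[0] for w in(W5,W)];print(c)
def crop(i,c):
    u,v=[int(round(t)) for t in c];u=min(max(u,100),540);v=min(max(v,130),350);print("off",u-100,v-130);return cv2.resize(i[v-130:v+130,u-100:u+100],(400,520),interpolation=cv2.INTER_CUBIC)
cv2.imwrite("pics/w6c.png",cv2.convertScaleAbs(np.hstack([crop(a,c[0]),crop(im,c[1])]),alpha=1.4))
```

```text
shift cm [0.89 0.01 0.02] turn deg [ 0.01 -0.   -2.34] | t 8.8 tcp [ 0.5824 -0.3061  0.2502] yaw -85.34 q6 -2.26 F [ 0.5 -0.   1.2] gap 0.0856
[array([271.80839598, 106.37727968]), array([321.85719125, 209.62278387])]
off 172 0
off 222 80
```

View pics/w6c.png

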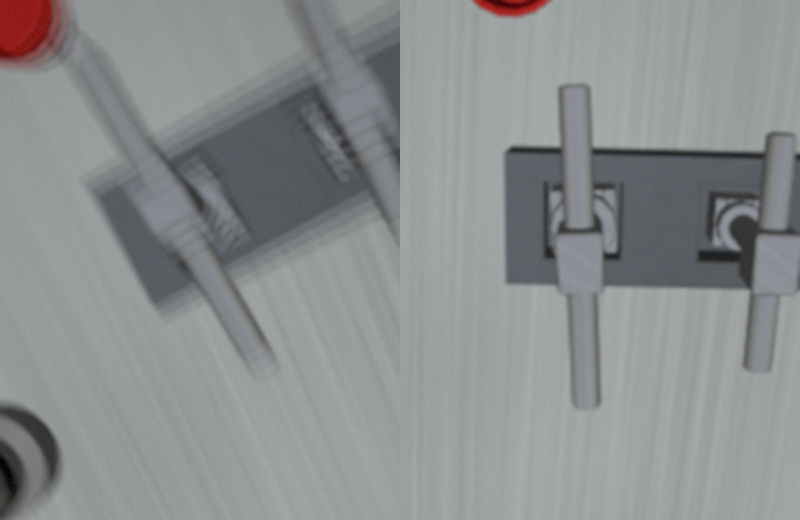

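Run:
```python
from h import *
W5=tuple(np.load("w5.npz").values());W=tuple(np.load("w6.npz").values())
f=lambda x,y:(222+(x-400)/2,80+y/2)
E=onz(W,[f(574.5,86),f(587,408)],.103);d=E[0]-E[1];print("bar",E.round(4).tolist(),np.linalg.norm(d),"dir",np.degrees(np.arctan2(d[1],d[0])))
B=onz(W,[f(557,234),f(601,228),f(603,290),f(560,292)],.118);print("boss",B.mean(0).round(4),[np.linalg.norm(B[i]-B[(i+1)%4]).round(4) for i in range(4)])
print("tri",tri([W5,W],[(172+170/2,205/2),f(580.5,261)]).round(4))
# stand yaw from its edge & foot centre
S=onz(W,[f(507,283),f(700,286)],.035);d=S[1]-S[0];print("stand yaw",np.degrees(np.arctan2(d[1],d[0])))
print("pocket centre", onz(W,[f(583,220)],.035))
need([.58,-.306,.25],-83)
```

```text
bar [[0.5976, -0.3784, 0.103], [0.5829, -0.2488, 0.103]] 0.13042511263000042 dir -83.56264631673082
boss [ 0.5904 -0.3155  0.118 ] [np.float64(0.0165), np.float64(0.0239), np.float64(0.0164), np.float64(0.0224)]
tri [ 0.5895 -0.3192  0.1312]
stand yaw -176.27525458895946
pocket centre [[ 0.59094537 -0.31548404  0.035     ]]
shift cm [0.   0.26 0.03] turn deg [ 0.   -0.01 -2.27] | t 8.85 tcp [ 0.5826 -0.3057  0.2503] yaw -85.27 q6 -2.26 F [0.  0.1 0.3] gap 0.0853
```

Call:
send_rows(
  series=[0.9,-0.7,2,0,0,-1.8,0.6,0.9,-0.7,5,0,0,-1.8,0.6,0.9,-0.7,9,0,0,-1.8,0.6,0.9,-0.7,12.5,0,0,-1.8,0.6,0.9,-0.7,15.5,0,0,-1.8,0.6,0.9,-0.7,16.6,0,0,-1.8,0.6,0.9,-0.7,16.6,0,0,-1.8,0.6,0.9,-0.7,16.6,0,0,-1.8,0.6],
  newtons=50,
)

```text
clock: 9.52
tcp_pos: [0.591, -0.3139, 0.0849]
orientation: [0.0, 0.747, -0.665, 0.0]
wrist_force: [0.9, -0.3, 1.0]
finger_gap: 0.0507
```

```bash
python3 -c "
from h import *
need([.5902,-.3145,.0845],-83.5)"
```

```text
shift cm [0.05 0.09 0.04] turn deg [-0.01 -0.01  0.16] | t 9.52 tcp [ 0.591  -0.3139  0.0849] yaw -83.34 q6 -2.3 F [ 0.9 -0.3  1. ] gap 0.0507
```

Call:
send_rows(
  series=[0.05,0.05,0,0,0,0,0.3,0.05,0.05,0,0,0,0,0.15,0.05,0.05,0,0,0,0,0,0.05,0.05,0,0,0,0,0,0.05,0.05,0,0,0,0,0,0.05,0.05,0,0,0,0,0],
  newtons=60,
)

```text
clock: 10.02
tcp_pos: [0.591, -0.3158, 0.0868]
orientation: [0.0, 0.747, -0.665, 0.002]
wrist_force: [-3.0, 0.1, 5.4]
finger_gap: 0.0168
```

```bash
python3 -c "
from h import *
need([.5902,-.3145,.0845],-83.5)"
```

```text
shift cm [-0.14  0.07  0.23] turn deg [-0.12 -0.17  0.14] | t 10.02 tcp [ 0.591  -0.3158  0.0868] yaw -83.36 q6 -2.3 F [-3.   0.1  5.4] gap 0.0168
```

Call:
send_rows(
  series=[0,0,-1,0,0,0,0,0,0,-2.5,0,0,0,0,0,0,-4.5,0,0,0,0,0,0,-7,0,0,0,0,0,0,-10,0,0,0,0,0,0,-13,0,0,0,0,0,0,-16,0,0,0,0,0,0,-17.5,0,0,0,0,0,0,-17.5,0,0,0,0,0,0,-17.5,0,0,0,0],
)

```text
clock: 10.85
tcp_pos: [0.5907, -0.3149, 0.2602]
orientation: [-0.0, 0.747, -0.665, 0.001]
wrist_force: [0.3, -0.6, -4.3]
finger_gap: 0.0174
```

Run:
```python
from h import *
for y in (-73,-163,107): need([.57,.185,.255],y)
```

```text
shift cm [-49.9   -3.75   0.45] turn deg [ -0.09  -0.1  -10.33] | t 10.85 tcp [ 0.5907 -0.3149  0.2602] yaw -83.33 q6 -2.3 F [ 0.3 -0.6 -4.3] gap 0.0174
shift cm [-49.9   -3.75   0.45] turn deg [-0.15 -0.   79.67] | t 10.85 tcp [ 0.5907 -0.3149  0.2602] yaw -83.33 q6 -2.3 F [ 0.3 -0.6 -4.3] gap 0.0174
shift cm [-49.9   -3.75   0.45] turn deg [-1.4000e-01  1.4000e-01  1.6967e+02] | t 10.85 tcp [ 0.5907 -0.3149  0.2602] yaw -83.33 q6 -2.3 F [ 0.3 -0.6 -4.3] gap 0.0174
```

Call:
send_rows(
  series=[-2,-0.2,0,0,0,-1,0,-6,-0.5,0,0,0,-2,0,-10,-0.8,0,0,0,-3,0,-14,-1.1,0,0,0,-4,0,-18,-1.4,0,0,0,-5,0,-22,-1.7,0,0,0,-6,0,-26,-2,0,0,0,-7,0,-30,-2.3,0,0,0,-8,0,-34,-2.6,0,0,0,-9,0,-38,-2.9,0,0,0,-10,0],
)

```text
clock: 11.68
tcp_pos: [0.5732, 0.068, 0.2567]
orientation: [0.001, 0.802, -0.597, -0.002]
wrist_force: [1.7, 0.1, -3.8]
finger_gap: 0.0172
```

Call:
send_rows(
  series=[-3,-0.9,0,0,0,0,0,-6,-1.8,0,0,0,0,0,-9,-2.7,0,0,0,0,0,-10.5,-3,0,0,0,0,0,-10.5,-3,0,0,0,0,0,-10.5,-3,0,0,0,0,0],
)

```text
clock: 12.18
tcp_pos: [0.5722, 0.176, 0.2568]
orientation: [0.002, 0.803, -0.596, -0.001]
wrist_force: [0.0, -0.2, -3.4]
finger_gap: 0.0169
```

Run:
```python
from h import *
need([.57,.185,.255],-73)
```

```text
shift cm [-0.92 -0.04  0.18] turn deg [ 0.23  0.   -0.2 ] | t 12.18 tcp [0.5722 0.176  0.2568] yaw -73.2 q6 -1.7 F [ 0.  -0.2 -3.4] gap 0.0169
```

Call:
send_rows(
  series=[-0.9,0,0,0,0,0,0,-0.9,0,0,0,0,0,0,-0.9,0,0,0,0,0,0,-0.9,0,0,0,0,0,0],
)

```text
clock: 12.52
tcp_pos: [0.5711, 0.1831, 0.259]
orientation: [0.0, 0.802, -0.598, 0.0]
wrist_force: [1.1, -0.5, -4.0]
finger_gap: 0.0172
```

Run:
```python
from h import *
need([.57,.185,.255],-73)
W=cam("wrist");im=read_camera("wrist");cv2.imwrite("pics/w7.png",im);np.savez("w7.npz",*W)
s=read_camera("side");cv2.imwrite("pics/s7.png",s)
S=cam("side");p=proj(S,[[.57,.185,.143],[.57,.185,.175]]);print(p)
a=cv2.resize(im[60:460,170:470],(450,600),interpolation=cv2.INTER_CUBIC)
u,v=p[0].round().astype(int)
b=cv2.resize(s[v-75:v+45,u-35:u+35],(350,600),interpolation=cv2.INTER_CUBIC);print("side off",u-35,v-75)
cv2.imwrite("pics/w7c.png",cv2.convertScaleAbs(np.hstack([a,b]),alpha=1.3))
```

```text
shift cm [-0.21  0.05  0.4 ] turn deg [ 0.01 -0.02 -0.4 ] | t 12.52 tcp [0.5711 0.1831 0.259 ] yaw -73.4 q6 -1.68 F [ 1.1 -0.5 -4. ] gap 0.0172
[[310.77243453 158.4005062 ]
 [310.74871104 147.38470855]]
side off 276 83
```

View pics/w7c.png

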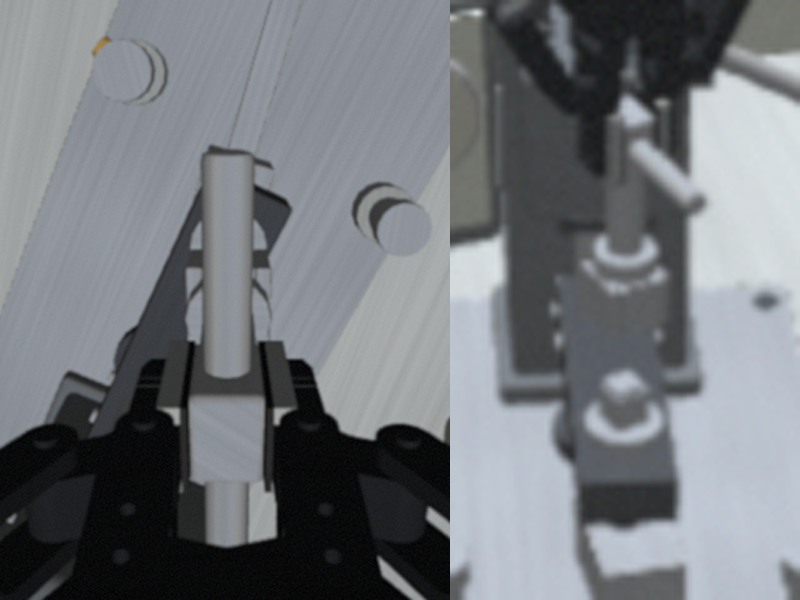

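Run:
```python
from h import *
W=tuple(np.load("w7.npz").values())
s=get_state();t=np.array([.5711,.1831,.259]);y=np.radians(-73.4)
M=np.array([[np.cos(y),np.sin(y),0],[np.sin(y),-np.cos(y),0],[0,0,-1]])
f=lambda x,y:(170+x/1.5,60+y/1.5)
T=lambda uv,dz:((onz(W,[f(*uv)],t[2]+dz)[0]-t)@M*1000).round(1)
for n,uv,dz in [("boss near L",(191,397),.0312),("boss near R",(266,397),.0312),("far L",(192,480),.0312),("far R",(262,484),.0312),("bar near end top",(229,152),.0222),("bar end mid",(229,152),.0162),("bar left@far",(205,300),.0162),("bar right",(252,300),.0162)]: print(n,T(uv,dz))
g=cv2.imread("pics/w7.png",0)
print("col profile u=300",g[300:400,300].tolist()[::3]);print("u=340",g[300:400,340].tolist()[::3])
print("bar col 322",g[145:180,322].tolist())
```

```text
boss near L [ 10.9  -8.3 -31.2]
boss near R [ 10.9   8.6 -31.2]
far L [-11.7  -8.5 -31.2]
far R [-12.8   8.2 -31.2]
bar near end top [ 64.2   0.2 -22.2]
bar end mid [ 63.6   0.3 -16.2]
bar left@far [ 28.4  -5.5 -16.2]
bar right [ 28.4   5.8 -16.2]
col profile u=300 [44, 43, 44, 45, 44, 45, 45, 47, 80, 101, 109, 116, 115, 112, 110, 109, 111, 110, 112, 113, 113, 112, 113, 108, 106, 105, 106, 73, 26, 30, 28, 28, 30, 30]
u=340 [46, 46, 44, 45, 47, 46, 46, 48, 80, 103, 111, 112, 112, 111, 112, 112, 111, 111, 110, 114, 115, 112, 110, 110, 111, 111, 110, 112, 124, 124, 122, 121, 120, 123]
bar col 322 [110, 109, 109, 109, 108, 109, 106, 105, 104, 103, 101, 96, 94, 92, 73, 54, 48, 58, 78, 99, 110, 112, 112, 113, 112, 112, 112, 112, 111, 112, 111, 112, 113, 111, 111]
```

Call:
send_rows(
  series=[-0.15,0.05,1,0,0,0,0,-0.15,0.05,2,0,0,0,0,-0.15,0.05,3,0,0,0,0,-0.15,0.05,3,0,0,0,0,-0.15,0.05,3,0,0,0,0,-0.15,0.05,3,0,0,0,0],
)

```text
clock: 13.12
tcp_pos: [0.57, 0.1852, 0.2289]
orientation: [0.0, 0.802, -0.597, -0.0]
wrist_force: [0.4, -0.6, -2.9]
finger_gap: 0.0171
```

Run:
```python
from h import *
need([.5702,.1842,.198],-73)
```

```text
shift cm [0.1  0.01 3.09] turn deg [ 0.03 -0.   -0.33] | t 13.12 tcp [0.57   0.1852 0.2289] yaw -73.33 q6 -1.68 F [ 0.4 -0.6 -2.9] gap 0.0171
```

Call:
send_rows(
  series=[0.1,0,0.2,0,0,0,0,0.1,0,0.5,0,0,0,0,0.1,0,0.9,0,0,0,0,0.1,0,1.3,0,0,0,0,0.1,0,1.7,0,0,0,0,0.1,0,2,0,0,0,0,0.1,0,2,0,0,0,0,0.1,0,2,0,0,0,0],
)

```text
clock: 13.78
tcp_pos: [0.5702, 0.1842, 0.2088]
orientation: [0.0, 0.802, -0.597, -0.0]
wrist_force: [0.0, -1.0, -3.2]
finger_gap: 0.0169
```

Run:
```python
from h import *
need([.5702,.1842,.198],-73); print(get_state()["ft_torque"])
```

```text
shift cm [-0.    0.    1.08] turn deg [ 0.03 -0.   -0.33] | t 13.78 tcp [0.5702 0.1842 0.2088] yaw -73.33 q6 -1.68 F [ 0.  -1.  -3.2] gap 0.0169
[-0.02899917  0.03755633 -0.02791209]
```

Call:
send_rows(
  series=[0,0,0.3,0,0,0,0,0,0,0.6,0,0,0,0,0,0,0.8,0,0,0,0,0,0,1,0,0,0,0,0,0,1.1,0,0,0,0,0,0,1.2,0,0,0,0,0,0,1.2,0,0,0,0,0,0,1.2,0,0,0,0],
)

```text
clock: 14.45
tcp_pos: [0.5703, 0.1842, 0.198]
orientation: [-0.0, 0.802, -0.597, 0.0]
wrist_force: [-2.2, -1.2, 3.8]
finger_gap: 0.0167
```

Run:
```python
from h import *
need([.5702,.1842,.198],-73); print(get_state()["ft_torque"])
```

```text
shift cm [-0.    0.01  0.  ] turn deg [-0.04 -0.01 -0.33] | t 14.45 tcp [0.5703 0.1842 0.198 ] yaw -73.33 q6 -1.68 F [-2.2 -1.2  3.8] gap 0.0167
[-0.12746484  0.72843911 -0.0060137 ]
```

Call:
send_rows(
  series=[0,0.01,0.02,0,0,6,0,0,0.02,0.03,0,0,12,0,0,0.03,0.05,0,0,18,0,-0.01,0.03,0.06,0,0,24,0,-0.01,0.04,0.08,0,0,30,0,-0.02,0.05,0.1,0,0,36,0,-0.02,0.05,0.11,0,0,42,0,-0.03,0.06,0.13,0,0,48,0,-0.03,0.06,0.15,0,0,54,0,-0.04,0.07,0.16,0,0,60,0],
)

```text
clock: 15.28
tcp_pos: [0.5689, 0.1844, 0.1964]
orientation: [-0.0, -0.394, 0.919, 0.0]
wrist_force: [-4.8, -1.1, 5.1]
finger_gap: 0.0176
```

Run:
```python
from h import *
need([.5702,.1842,.1964],-133); print(get_state()["ft_torque"])
```

```text
shift cm [-0.07 -0.11  0.  ] turn deg [ 0.01 -0.02 -0.62] | t 15.28 tcp [0.5689 0.1844 0.1964] yaw -133.62 q6 -0.63 F [-4.8 -1.1  5.1] gap 0.0176
[-0.27462409  1.111001    0.01635952]
```

Call:
send_rows(
  series=[0,0.01,0.02,0,0,6,0,0,0.02,0.03,0,0,12,0,0,0.03,0.05,0,0,18,0,-0.01,0.03,0.06,0,0,24,0,-0.01,0.04,0.08,0,0,30,0,-0.02,0.05,0.1,0,0,36,0,-0.02,0.05,0.11,0,0,42,0,-0.03,0.06,0.13,0,0,48,0,-0.03,0.06,0.15,0,0,54,0,-0.04,0.07,0.16,0,0,60,0],
)

```text
clock: 16.12
tcp_pos: [0.5679, 0.1858, 0.1947]
orientation: [-0.001, 0.118, 0.993, 0.0]
wrist_force: [-6.2, 1.4, 5.6]
finger_gap: 0.0172
```

Run:
```python
from h import *
need([.5702,.1842,.1964],166); print(get_state()["ft_torque"])
```

```text
shift cm [-0.26 -0.1  -0.17] turn deg [ 0.03 -0.12  0.42] | t 16.12 tcp [0.5679 0.1858 0.1947] yaw 166.42 q6 0.42 F [-6.2  1.4  5.6] gap 0.0172
[0.19148641 1.71422117 0.05665683]
```

Call:
send_rows(
  series=[0.05,0.01,0.02,0,0,6,0,0.1,0.02,0.03,0,0,12,0,0.13,0.03,0.05,0,0,18,0,0.12,0.03,0.06,0,0,24,0,0.11,0.04,0.08,0,0,30,0,0.1,0.05,0.1,0,0,36,0,0.1,0.05,0.11,0,0,42,0,0.1,0.06,0.13,0,0,49,0,0.1,0.06,0.15,0,0,56,0,0.1,0.07,0.16,0,0,61,0],
)

```text
clock: 16.95
tcp_pos: [0.5682, 0.1875, 0.1931]
orientation: [-0.001, 0.606, 0.795, 0.001]
wrist_force: [-3.1, 3.9, 4.0]
finger_gap: 0.0174
```

Call:
send_rows(
  series=[0,0,0,0,0,0,0,0,0,0,0,0,0,0,0,0,0,0,0,0,0],
)

```text
clock: 17.2
tcp_pos: [0.5683, 0.1873, 0.1931]
orientation: [-0.001, 0.603, 0.798, 0.001]
wrist_force: [-3.3, 3.9, 4.9]
finger_gap: 0.0172
```

Run:
```python
from h import *
need([.5702,.1842,.1932],105.2); print(get_state()["ft_torque"])
```

```text
shift cm [-0.35  0.1  -0.01] turn deg [ 0.05 -0.14  0.67] | t 17.2 tcp [0.5683 0.1873 0.1931] yaw 105.87 q6 1.48 F [-3.3  3.9  4.9] gap 0.0172
[ 1.06310511  1.19387985 -0.07510029]
```

Call:
send_rows(
  series=[0.15,-0.08,-0.1,0,0,-1,0,0.15,-0.08,-0.2,0,0,-3,0,0.15,-0.08,-0.2,0,0,-3,0,0.15,-0.08,-0.2,0,0,-3,0.3,0.15,-0.08,-0.2,0,0,-3,0.5,0.15,-0.08,-0.2,0,0,-3,0.6,0.15,-0.08,-0.2,0,0,-3,0.6,0.15,-0.08,-0.2,0,0,-3,0.6],
)

```text
clock: 17.87
tcp_pos: [0.5677, 0.1872, 0.1946]
orientation: [0.0, 0.583, 0.812, 0.0]
wrist_force: [0.6, -0.2, -0.7]
finger_gap: 0.0511
```

Run:
```python
from h import *
need([.5702,.034,.25],180)
```

```text
shift cm [-14.6   -4.66  -5.54] turn deg [ 2.000e-02  4.000e-02 -7.134e+01] | t 17.87 tcp [0.5677 0.1872 0.1946] yaw 108.66 q6 1.43 F [ 0.6 -0.2 -0.7] gap 0.0511
```

Call:
send_rows(
  series=[0,0,-1,0,0,0,0.6,0,0,-3,0,0,0,0.6,0,0,-6,0,0,0,0.6,0,0,-9,0,0,0,0.6,0,0,-9.5,0,0,0,0.6,-4,-1.2,-9.5,0,0,-7,0.6,-8,-2.5,-9.5,0,0,-14,0.6,-12,-3.8,-9.5,0,0,-21,0.6,-14.6,-4.6,-9.5,0,0,-28,0.6,-14.6,-4.6,-9.5,0,0,-35,0.6],
)

```text
clock: 18.7
tcp_pos: [0.5709, 0.0288, 0.29]
orientation: [0.001, 0.319, 0.948, -0.001]
wrist_force: [-0.4, 0.6, -0.1]
finger_gap: 0.0511
```

Call:
send_rows(
  series=[0,0,0,0,0,-7,1,0,0,0,0,0,-14,1,0,0,0,0,0,-21,1,0,0,0,0,0,-28,1,0,0,0,0,0,-35,1,0,0,0,0,0,-36,1,0,0,0,0,0,-36,1,0,0,0,0,0,-36,1],
)

```text
clock: 19.37
tcp_pos: [0.5706, 0.0343, 0.2897]
orientation: [0.0, 0.012, 1.0, -0.0]
wrist_force: [0.0, 0.5, 0.1]
finger_gap: 0.0856
```

Run:
```python
from h import *
need([.5702,.034,.042],180)
W=cam("wrist");im=read_camera("wrist");cv2.imwrite("pics/w8.png",im);np.savez("w8.npz",*W)
print(proj(W,[[.5702,.034,.076],[.57,.185,.224]]))
cv2.imwrite("pics/w8c.png",cv2.resize(im[60:360,240:640],(800,600)))
```

```text
shift cm [ 0.05 -0.03 24.77] turn deg [-0.01  0.03 -1.42] | t 19.37 tcp [0.5706 0.0343 0.2897] yaw 178.58 q6 -0.06 F [0.  0.5 0.1] gap 0.0856
[[321.44076863 198.10329588]
 [573.0470728  244.09052696]]
```

View pics/w8c.png

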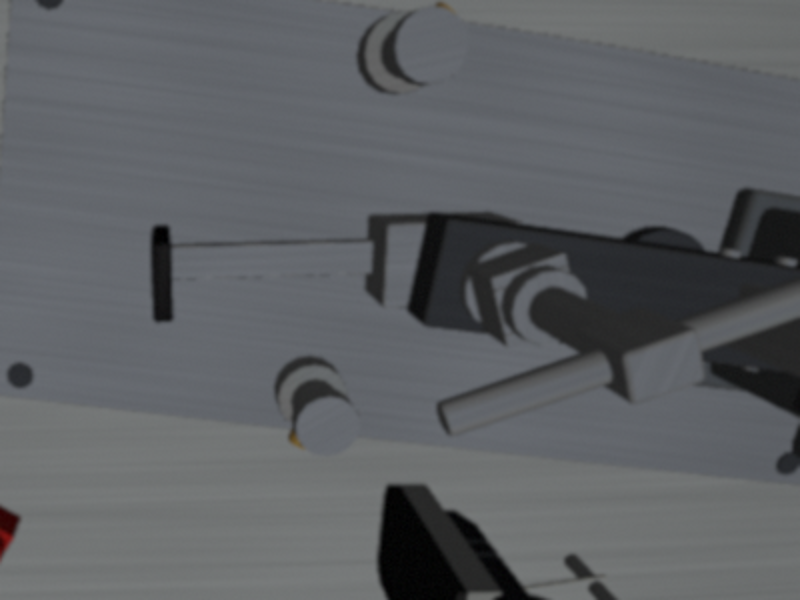

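Call:
send_rows(
  series=[0,0,4,0,0,-1.4,1,0,0,8,0,0,-1.4,1,0,0,12,0,0,-1.4,1,0,0,16,0,0,-1.4,1,0,0,20,0,0,-1.4,1,0,0,23,0,0,-1.4,1,0,0,24.6,0,0,-1.4,1,0,0,24.6,0,0,-1.4,1,0,0,24.6,0,0,-1.4,1,0,0,24.6,0,0,-1.4,0.4],
)

```text
clock: 20.25
tcp_pos: [0.5718, 0.0342, 0.0448]
orientation: [0.001, -0.001, 1.0, -0.0]
wrist_force: [0.1, 0.1, -0.0]
finger_gap: 0.0758
```

Call:
send_rows(
  series=[0,0,0,0,0,0,0.15,0,0,0,0,0,0,0,0,0,0,0,0,0,0,0,0,0,0,0,0,0,0,0,0,0,0,0,0,0,0,0,0,0,0,0],
  newtons=50,
)

```text
clock: 20.75
tcp_pos: [0.5708, 0.0341, 0.0439]
orientation: [0.0, -0.001, 1.0, -0.0]
wrist_force: [-1.1, -1.0, 3.0]
finger_gap: 0.0092
```

Run:
```python
from h import *
need([.5702,-.094,.042],180)
```

```text
shift cm [  0.09 -12.8    0.19] turn deg [-0.03  0.04  0.15] | t 20.75 tcp [0.5708 0.0341 0.0439] yaw -179.85 q6 -0.08 F [-1.1 -1.   3. ] gap 0.0092
```

Call:
send_rows(
  series=[0,-0.3,0,0,0,0,0,0,-0.6,0,0,0,0,0,0,-1,0,0,0,0,0,0,-1.4,0,0,0,0,0,0,-1.8,0,0,0,0,0],
)

```text
clock: 21.17
tcp_pos: [0.5701, 0.02, 0.043]
orientation: [-0.0, -0.003, 1.0, 0.004]
wrist_force: [-0.1, 13.0, -0.3]
finger_gap: 0.0094
```

Call:
send_rows(
  series=[0,-0.6,0,0,0,0,0,0,-1.3,0,0,0,0,0,0,-2.1,0,0,0,0,0,0,-3.2,0,0,0,0,0,0,-4.5,0,0,0,0,0,0,-6,0,0,0,0,0,0,-7.5,0,0,0,0,0,0,-9,0,0,0,0,0,0,-10.3,0,0,0,0,0,0,-11,0,0,0,0,0],
)

```text
clock: 22.0
tcp_pos: [0.5708, -0.0943, 0.0433]
orientation: [0.0, -0.001, 1.0, 0.001]
wrist_force: [-1.2, 4.2, 1.0]
finger_gap: 0.0092
```

Call:
send_rows(
  series=[0,0,0,0,0,0,0,0,0,0,0,0,0,0.3,0,0,0,0,0,0,0.7,0,0,0,0,0,0,1,0,0,0,0,0,0,1,0,0,-1,0,0,0,1,0,0,-4,0,0,0,1,0,0,-8,0,0,0,1,0,0,-12,0,0,0,1,0,0,-15,0,0,0,1],
)

```text
clock: 22.83
tcp_pos: [0.5714, -0.0936, 0.1974]
orientation: [0.001, -0.001, 1.0, -0.001]
wrist_force: [-0.1, -0.5, 0.5]
finger_gap: 0.0851
```

Run:
```python
from h import *
need([.5702,-.094,.042],180)
s=read_camera("side");cv2.imwrite("pics/s9.png",s)
cv2.imwrite("pics/s9c.png",cv2.convertScaleAbs(cv2.resize(s[100:300,220:420],(600,600),interpolation=cv2.INTER_CUBIC),alpha=1.2))
```

```text
shift cm [ 0.17 -0.02 15.54] turn deg [-0.07  0.17  0.17] | t 22.83 tcp [ 0.5714 -0.0936  0.1974] yaw -179.83 q6 -0.3 F [-0.1 -0.5  0.5] gap 0.0851
```

View pics/s9c.png

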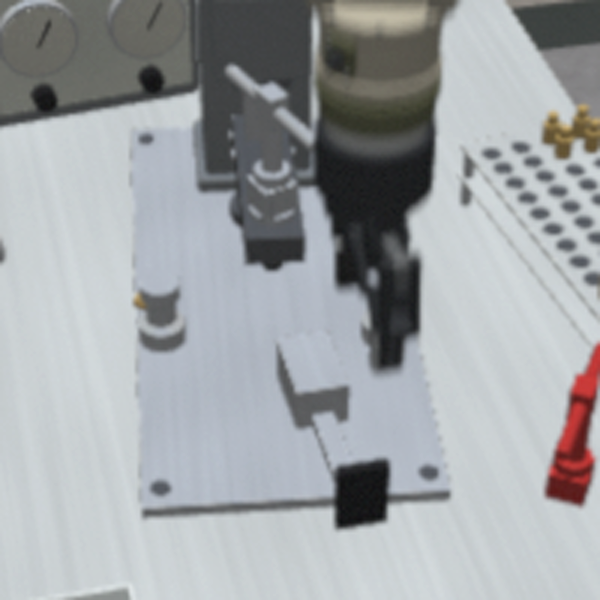

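Call:
send_rows(
  series=[0,0,0,0,0,0,1,0,0,0,0,0,0,1,0,0,0,0,0,0,1,0,0,0,0,0,0,1],
)

```text
clock: 23.22
tcp_pos: [0.5698, -0.0933, 0.1917]
orientation: [-0.002, -0.001, 1.0, 0.0]
wrist_force: [0.8, 0.5, -0.6]
finger_gap: 0.0854
```

```bash
python3 -c "
from h import *
need([.57,-.094,.2],180)
print(hand_in())"
```

```text
shift cm [-0.02 -0.07 -0.83] turn deg [ 0.05 -0.18  0.15] | t 23.22 tcp [ 0.5698 -0.0933  0.1917] yaw -179.85 q6 -0.3 F [ 0.8  0.5 -0.6] gap 0.0854
the job is handed in; nothing more can be done
None
```

The job is done and was handed in at 23.2 s, with no verdict reported. I slid the block under the stop screw by its paddle and put the largest key, the grey one with a 130 mm bar, on the square head. I then turned the key about 181° clockwise and drew the block back out 128 mm.

- **Screw setting:** the key's rim rested at 119.2 mm before turning and 114.3 mm after. That puts screw_turn at about 4.2 rad and the tip about 1.2 mm below block height. The commanded turn minus the socket play gives 4.17 rad, which agrees. I worked the setting out from these readings and did not measure the tip directly.
- **Collar height:** the camera put it at 120.2 mm before turning, 1 mm above the contact reading, which is within the camera's error. I went by the contact reading, because the head's angle in the picture also fits it.
- **Drag:** the pull was 13 N with the block under the screw and 4 N once it was clear. That 13 N is a single reading taken while moving, and is somewhat more than I would expect from a 1.2 mm squeeze.
- **Last picture:** the block lies flat on the plate, well clear of the screw, and the key stands seated on the screw. In that view the gripper hides most of the +x valve. The stand and its other two keys were out of frame, and I took no picture of them after lifting the big key. The gripper was open and clear of everything.

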